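Stirrer up four clicks

TASK

Turn the large three-winged click dial on the bench stirrer clockwise (seen from above) by exactly four clicks from where it stands, pushing gently on a wing with a fingertip and never going past the fourth click. Leave the dial resting in that click and draw the hand clear. Do not pinch or lift anything, and leave the small heat knob and everything else, the beaker on the plate included, where they are.

Things in the scene. Friction and masses are not known exactly. Their poses are not given: they have to be found in the camera images.
- stirrer: Pale grey bench stirrer, fixed, 300 x 190 x 60 mm (x, y, z); origin under its centre on the desk, x from its front (control end, nearest the robot) to its back. Its top deck is flat at 60 mm. The round plate (radius 66 mm, 10 mm high) is centred at x = +75 mm, y = 0. The winged dial's axis is upright at x = -85 mm, y = +30 mm; the small heat knob's at x = -85 mm, y = -66 mm. Nine engraved marks, 30 degrees apart, lie round the dial.
- dial (a joint): Angle of the black click dial, rad, growing clockwise from above; at 0 the marked wing points along the stirrer's -x. Rests in steps of 0.5236 rad, 0 to 4.189, stops just beyond; starts in one of the first four (0 to 1.571). Resists up to 0.16 Nm (4 to 5 N near a wing's end) a quarter step on; past half way it snaps by itself into the next step, ahead of the finger; let go, it returns to a step.
- dial_axis (a point): Point on the dial's axis at the top of its round skirt (radius 48 mm), 69 mm above the desk. On the skirt stand a hub (radius 14 mm, 24 mm high) and three upright wings 120 degrees apart: each 10 mm thick, reaching from the hub to 46 mm from the axis, 22 mm high above the skirt (top 91 mm above the desk). The gaps between the wings are open for a finger. The point turns with the dial.
- pointer (a point): Point on the top edge of the marked wing (thin white line along it), 40 mm from the dial's axis, 91 mm above the desk; it goes round with the dial. Its x points outward along the wing, its y across the wing.
- wing_2 (a point): The same point on the next wing, 120 degrees counter-clockwise (from above) of the marked one; axes as for pointer.
- wing_3 (a point): The same point on the third wing, 120 degrees clockwise of the marked one; axes as for pointer.
- heat_knob (a joint): Angle of the small smooth round heat knob (radius 14 mm, 15 mm high) right of the dial, 96 mm from the dial's axis, rad; turns easily and must be left alone.
- beaker: Loose beaker standing in the middle of the stirrer's plate, 66 mm across, 73 mm high, its foot 70 mm above the desk; origin at the centre of its underside.
- carton: Loose small carton 58 x 54 x 84 mm standing left of the stirrer; origin at the centre of its underside.
- spray: Loose white squeeze bottle, 37 mm across, 118 mm high, right of the stirrer; origin at the centre of its underside.
- marker: Loose marker pen, 132 mm long along its x, 14 mm thick, lying right of the stirrer's front; origin at the centre of its underside.
- box_of_tips: Loose pipette tip box with clear lid, 98 x 124 x 80 mm, on the desk to the left; origin at the centre of its underside.

How it is judged (in metres and radians):
On the way:
1. a fingertip touches the dial (contact force between the fingers and dial above 0.5 N), for 0.02 s.
At the end, for the whole second after the job is handed in: The dial rests four clicks (120 degrees, within about 8 degrees) clockwise of where it started: its pointer stands 66.0 to 72.4 mm in a straight line from its start. The beaker, carton, squeeze bottle, marker and tip box are within 15 mm of where they stood (distance of pointer from where it was at the start of the episode between 0.066 and 0.0724 m and velocity of joint dial between -0.05 and 0.05 rad/s and distance of each of beaker, carton, spray, marker, box_of_tips from where it was at the start of the episode below 0.015 m); the robot touches nothing.
It fails at once if the dial goes past the fourth click into the fifth (distance of pointer from where it was at the start of the episode above 0.0755 m).
It fails at once if the dial is pushed hard (more than 30 N) (contact force between the fingers and dial above 30 N).
It fails at once if the beaker, carton, squeeze bottle, marker or tip box is lifted, carried or knocked away (20 mm) (distance of any of beaker, carton, spray, marker, box_of_tips from where it was at the start of the episode above 0.02 m).
It fails at once if a wing of the dial is pinched (between the fingers and squeezed) (contact force between the fingers and dial above 12 N and ((x of the grasp point in the frame of pointer between -0.03 and 0.012 m and y of the grasp point in the frame of pointer between -0.008 and 0.008 m and z of the grasp point in the frame of pointer below 0.013 m) or (x of the grasp point in the frame of wing_2 between -0.03 and 0.012 m and y of the grasp point in the frame of wing_2 between -0.008 and 0.008 m and z of the grasp point in the frame of wing_2 below 0.013 m) or (x of the grasp point in the frame of wing_3 between -0.03 and 0.012 m and y of the grasp point in the frame of wing_3 between -0.008 and 0.008 m and z of the grasp point in the frame of wing_3 below 0.013 m))).
It fails at once if the heat knob is touched with force (contact force between anything else and heat_knob above 2 N).
It also fails if it takes over 45 s, if anything falls off the work surface, if the arm or the gripper's body presses on something with over 40 N, if the wrist force passes 120 N, or if a joint passes its speed limit or range.

ROBOT

A 6-joint arm with a two-finger parallel gripper is mounted at the origin on a cart in front of the work surface, level with it; the furniture and walls round the work are solid. World frame = base frame: x ahead of the robot, y to its left, z up, the work surface at z = 0. Lengths are in mm, angles in rad, forces in N, time in s.
With the tool pointing down it reaches from about 300 to 1000 mm from the base axis. Payload 5.1 kg.
Tool frame: the origin (TCP) lies midway between the tips of the shut fingers; the grasp point (between the pads) lies 19 mm behind it (r.tcp_to_grasp is the distance from the TCP to the grasp point, in mm); z points along the fingers, y is the line along which they close (so a half turn about z gives the same grasp; the last joint's range is limited). The gripper opens to 95 mm and grips with 3 to 60 N. Pads are 20 mm wide; open, the fingers measure 119 mm over their backs; the gripper's body (75 mm by 180 mm) begins 59 mm behind the grasp point.
Start: joints at [-1.378, 0.124, 1.65, -0, 1.367, -0.083], TCP at [176.973, -625.432, 214.656] pointing down, gripper open.
Joint ranges: [-2.61, 2.61], [-1.02, 2.33], [0.03, 2.71], [-1.35, 4.49], [0.32, 2.68], [-2.91, 2.91]. Speed limits (rad/s): [2.57, 2.57, 3.14, 3.14, 3.14, 3.14].

INTERFACE

Orientations are given as a 3x3 rotation matrix whose columns are the frame's x, y, z axes.
In Python, from bench import status, optics, r gives the robot as it stands.
- The arm moves only by the shell command python3 -m jog 'ROWS' [OPENING] [FORCE]. ROWS is JSON, a list of rows, each a list of 4 numbers: the shift along the tool's x, y, z in units of 30 mm (1.0 is 30 mm), then the turn about the tool's z in units of 8 degrees (1.0 is 8 degrees). A call has 1 to 10 rows; each row is the pose to reach, as a shift and turn from the pose commanded when the call began, along the tool's axes at that moment; what a row does not reach only later rows make up. A row lasts 1/8 s, in which the tool goes at most 62.5 mm and 10.7 degrees, less where a joint would pass 70% of its speed; a pose out of reach is approached as far as the arm can. A call with a gripper value outside its range is refused whole. OPENING is the finger opening in mm, from 0 to 95.1, set as the call begins (- or left out, the last holds). The fingers move at their own pace and stop on an object; FORCE is the grip in N (left out, the last holds). Time passes only in rows, so rows that repeat a pose let the fingers close. It gives the time, the measured TCP pose, the force, the opening and the grip force at its end, in the units of the state.
- status.observe(): the state, without advancing time (a new reading comes with each control period).
- optics.snapshot(name): name is "scene" or "side" or "wrist"; returns a dict with "pixels" (400x640x3 uint8, red, green, blue), "fx", "fy", "cx", "cy" (pixels), "rvec" (rotation vector, rad) and "tvec" (3), from world to camera coordinates, as OpenCV has them. Camera axes: x right, y down, z forward; pixel columns grow to the right and rows downward; lengths in mm; the calibration is good to about 2 mm. A picture is of the moment at which its call begins. There is no depth.
- r.job_done(): hands the job in; it is judged then, once.
The state is a dict: "t": time; "qpos": joint angles; "joint_velocities": joint speeds; "effort": joint torques, N m; "tool_pos": TCP position; "tcp_rot": TCP orientation; "force": force on the tool from outside, world axes, zero at the start; "wrist_torque": the same for the moment, N m; "width": finger opening in mm; "finger_force": force on a finger pad.
Only numpy, scipy, OpenCV 4.12 (cv2) and the standard library are available. Lean on these libraries where they do the work, as an engineer would, in place of code of your own. Each camera call takes 0.05 s, during which the arm holds its last target. There are 200 camera calls.

## Working session

There is one attempt and no reset: what is moved stays moved. The work goes in short steps, Python scripts to look and compute and a shell command to move; the robot and the scene stay as the last step left them, time stands still between calls to the robot, and variables do not carry over. Pictures are saved under pics/ and viewed, at most 10 in all, crops included, and the job is handed in when it is done.

```bash
ls; mkdir -p pics; python3 - <<'E'
from bench import status, optics, r
import cv2
for n in("scene","side"):
    s=optics.snapshot(n); cv2.imwrite(f"pics/{n}0.png",s["pixels"][:,:,::-1]); print(n,s["fx"],s["fy"],s["cx"],s["cy"],s["rvec"],s["tvec"])
o=status.observe(); print(o["t"],o["tool_pos"],o["tcp_rot"],o["width"],r.tcp_to_grasp)
E
```

```text
pics
scene 489.817813015895 489.817813015895 324.6525080414348 208.06769951914742 [ 1.03105472 -2.47332336  0.9826178 ] [ 460.81915929  293.73835204 1097.87725836]
side 391.8002061212802 391.8002061212802 320.6515534545933 203.9344468218569 [ 2.2802406  -0.18029047  0.0675882 ] [-566.65967829  170.31284242  992.75688448]
0.1 [ 176.86394265 -624.8598856   213.50793388] [[ 9.62199214e-01  2.72346317e-01 -3.95014606e-04]
 [ 2.72346576e-01 -9.62197446e-01  1.84890522e-03]
 [ 1.23460481e-04 -1.88659602e-03 -9.99998213e-01]] 95.43262690622198 18.8
```

View pics/scene0.png

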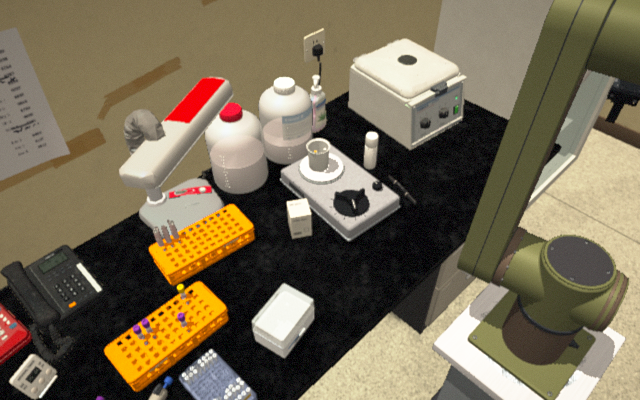

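View pics/side0.png

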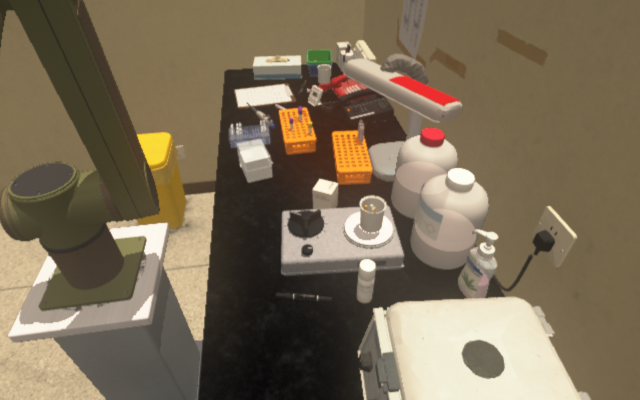

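The scene shows the stirrer around (340,195) with its dial at (350,203). In the side view the dial is at about (305,222) and the heat knob at (307,250). I'll enlarge both.

```bash
python3 - <<'E'
import cv2
a=cv2.imread("pics/scene0.png")[145:243,275:407]; b=cv2.imread("pics/side0.png")[192:278,276:408]
for n,c in(("ca",a),("cb",b)): cv2.imwrite(f"pics/{n}.png",cv2.resize(c,None,fx=6,fy=6,interpolation=cv2.INTER_CUBIC))
E
```

```text
(no output)
```

View pics/ca.png

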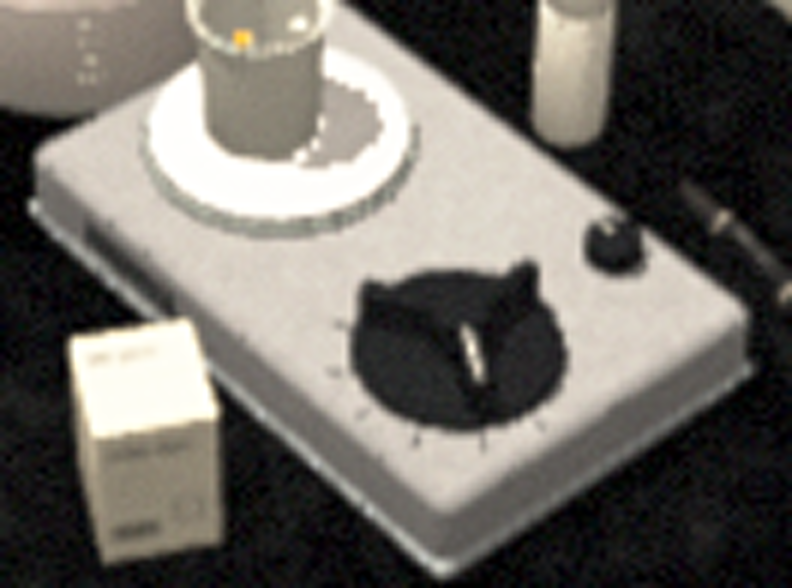

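View pics/cb.png

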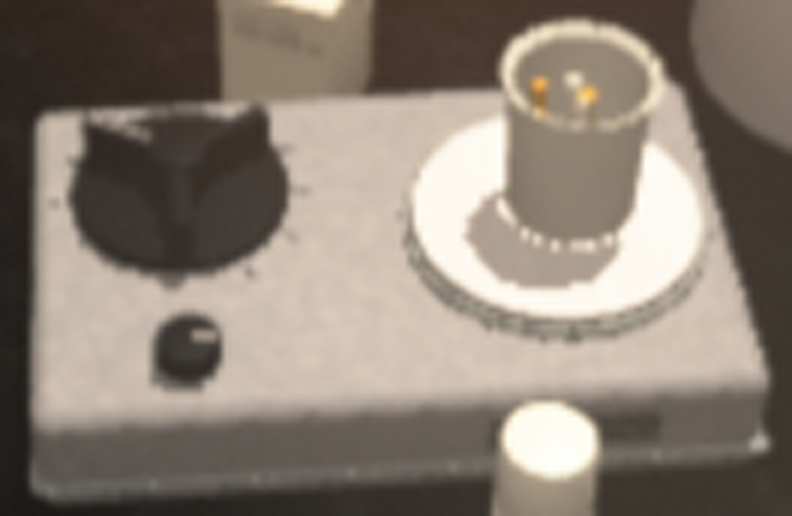

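The scene crop shows the deck's front-left corner at (440,515), front-right at (748,315) and back-left at (38,160). The marked wing's white line runs from (467,325) to (481,382), and the other wing ends are at (370,285) and (525,268). The side crop shows the white line at (150,135) to (95,122), the knob at (190,340), and the bottom corners at (38,497) and (762,447).

```bash
cat > h.py <<'E'
import cv2, numpy as np
def proj(s,P): return cv2.projectPoints(np.array(P,float).reshape(-1,1,3),np.array(s["rvec"]),np.array(s["tvec"]),np.array([[s["fx"],0,s["cx"]],[0,s["fy"],s["cy"]],[0,0,1]]),None)[0].reshape(-1,2)
def loc(p,P):
    c,s=np.cos(p[2]),np.sin(p[2]); P=np.array(P,float); return np.c_[p[0]+c*P[:,0]-s*P[:,1],p[1]+s*P[:,0]+c*P[:,1],P[:,2]]
def wing(a,rad,z=91): # dial clockwise angle -> stirrer coordinates
    return [-85-rad*np.cos(a),30+rad*np.sin(a),z]
E
python3 - <<'E'
from h import *
from bench import optics
from scipy.optimize import least_squares
S=[optics.snapshot("scene"),optics.snapshot("side")]
off=[(275,145),(276,192)]
M=[{(-150,95,60):(440,515),(-150,-95,60):(748,315),(150,95,60):(38,160),(-150,95,0):(442,578),(-150,-95,0):(752,370),(150,95,0):(30,208),(75,0,70):(280,132),(-85,-66,75):(613,235)},
 {(-150,95,60):(38,108),(150,95,60):(683,85),(-150,-95,0):(36,497),(150,-95,0):(764,447),(75,0,70):(558,222),(-85,-66,75):(190,338)}]
W=[[(475,353,0,35),(484,405,0,46),(370,283,1,46),(527,266,2,46)],[(122,129,0,30),(86,120,0,46),(262,108,1,46)]]
def res(p,verb=0):
    e=[]
    for s,m,w,o in zip(S,M,W,off):
        P=list(m)+[wing(p[3]+k*sg,rr) for _,_,kk,rr in w for k,sg in [(kk,lab)]]
        u=np.array(list(m.values())+[x[:2] for x in w])/6+np.array(o)
        e.append(proj(s,loc(p,P))-u)
    return np.concatenate(e) if verb else np.concatenate(e).ravel()
best=None
for lab in(2*np.pi/3,-2*np.pi/3):
  for a0 in(0,.52,1.05,1.57):
    f=least_squares(res,[600,-200,0,a0],x_scale=[100,100,.3,.3],loss="soft_l1")
    if best is None or f.cost<best[0]: best=(f.cost,lab,f.x)
    print(lab,a0,f.cost,f.x)
lab=best[1];p=best[2];print(res(p,1).round(1).tolist())
print("axis",loc(p,[[-85,30,69]]),"knob",loc(p,[[-85,-66,75]]),"a/step",p[3]/.5236)
for i in range(1,1+0): pass
np.save("p.npy",p)
E
```

```text
2.0943951023931953 0 42.65817072734554 [ 6.19457227e+02 -1.91418348e+01 -9.10795534e-02  4.88254915e-01]
2.0943951023931953 0.52 42.65817072734188 [ 6.19457226e+02 -1.91418336e+01 -9.10795513e-02  4.88254925e-01]
2.0943951023931953 1.05 42.65817072741757 [ 6.19457227e+02 -1.91418322e+01 -9.10795550e-02  4.88254715e-01]
2.0943951023931953 1.57 42.65817072733671 [ 6.19457226e+02 -1.91418334e+01 -9.10795495e-02  4.88254944e-01]
-2.0943951023931953 0 125.22206621787569 [ 6.20482699e+02 -1.89614723e+01 -9.47935862e-02  4.41348955e-01]
-2.0943951023931953 0.52 125.22206621841046 [ 6.20482697e+02 -1.89614752e+01 -9.47935703e-02  4.41349276e-01]
-2.0943951023931953 1.05 125.22206621458218 [ 6.20482715e+02 -1.89614432e+01 -9.47937230e-02  4.41345943e-01]
-2.0943951023931953 1.57 125.22206621990736 [ 6.20482692e+02 -1.89614824e+01 -9.47935275e-02  4.41350081e-01]
[[0.2, -2.6], [1.4, -3.0], [-2.0, -4.3], [-0.9, 1.9], [-1.6, 3.0], [0.7, 2.9], [-0.2, -2.9], [-0.0, -1.7], [0.1, -0.3], [-0.3, -5.9], [-2.3, -1.9], [0.8, -3.3], [-1.1, -0.3], [0.1, -1.8], [0.0, 4.1], [-1.1, 5.7], [-0.5, -1.8], [-0.8, -0.1], [-1.4, -0.4], [-0.8, -0.6], [0.3, -0.8]]
axis [[537.53815053  18.46488283  69.        ]] knob [[528.80659755 -77.13720911  75.        ]] a/step 0.9324960726316027
```

```bash
python3 - <<'E'
from h import *
from bench import optics
from scipy.optimize import least_squares
S=[optics.snapshot("scene"),optics.snapshot("side")]
off=[(275,145),(276,192)]
M=[{(-150,95,60):(440,515),(-150,-95,60):(748,315),(150,95,60):(38,160),(75,0,70):(280,132),(-85,-66,75):(613,230)},
 {(-150,95,60):(38,108),(150,95,60):(683,85),(150,-95,60):(766,380),(75,0,70):(558,218),(-85,-66,75):(190,335)}]
W=[[(475,353,0,35),(484,405,0,46),(370,283,1,46),(527,266,2,46)],[(122,129,0,30),(86,120,0,46),(262,108,1,46)]]
lab=2*np.pi/3
def res(p):
    e=[]
    for s,m,w,o in zip(S,M,W,off):
        P=list(m)+[wing(p[3]+k*lab,rr) for _,_,k,rr in w]
        e.append(proj(s,loc(p,P))-(np.array(list(m.values())+[x[:2] for x in w])/6+np.array(o)))
    return np.concatenate(e).ravel()
f=least_squares(res,[620,-19,-.09,.5],x_scale=[100,100,.3,.3],loss="soft_l1");p=f.x
print(p,f.cost,res(p).reshape(-1,2).round(1).tolist())
print("axis",loc(p,[[-85,30,69]]),"knob",loc(p,[[-85,-66,75]]),"a/step",p[3]/.5236)
np.save("p.npy",p)
out=[]
for s,o,n in zip(S,off,"ab"):
    c=cv2.resize(s["pixels"][o[1]:o[1]+98,o[0]:o[0]+132,::-1],None,fx=5,fy=5)
    A=round(p[3]/.5236)*.5236
    for k in range(3):
        q=proj(s,loc(p,[wing(A+k*lab,0),wing(A+k*lab,46)])); q=((q-o)*5).astype(int); cv2.line(c,tuple(map(int,q[0])),tuple(map(int,q[1])),(0,0,255),1)
    q=proj(s,loc(p,[wing(t,48,69) for t in np.linspace(0,6.28,40)]));cv2.polylines(c,[((q-o)*5).astype(np.int32)],True,(0,255,0),1)
    q=proj(s,loc(p,[(x,y,60) for x,y in((-150,-95),(-150,95),(150,95),(150,-95))]));cv2.polylines(c,[((q-o)*5).astype(np.int32)],True,(255,255,0),1)
    q=proj(s,loc(p,[(x,y,0) for x,y in((-150,-95),(-150,95),(150,95),(150,-95))]));cv2.polylines(c,[((q-o)*5).astype(np.int32)],True,(255,0,255),1)
    out.append(cv2.resize(c,(600,300) if 0 else (480,356)))
cv2.imwrite("pics/ov.png",cv2.resize(np.vstack(out),(404,600)))
cv2.imwrite("pics/ov2.png",cv2.resize(np.hstack(out),(800,297)))
E
```

```text
[ 6.17912494e+02 -1.83587729e+01 -1.00305776e-01  4.83274433e-01] 26.14235530643485 [[-0.2, -2.0], [1.6, -2.1], [-1.7, -4.3], [0.2, -2.6], [0.2, -0.2], [0.0, 0.3], [-0.5, -5.3], [-2.3, -1.4], [0.8, -2.7], [-1.3, -0.8], [-0.1, -1.6], [0.8, 1.2], [-1.1, -1.1], [-1.7, -0.0], [-1.9, -0.8], [-1.3, -0.9], [-0.2, -1.1]]
axis [[536.34386799  20.00213597  69.        ]] knob [[526.73065263 -75.51532887  75.        ]] a/step 0.9229840198405722
```

View pics/ov2.png

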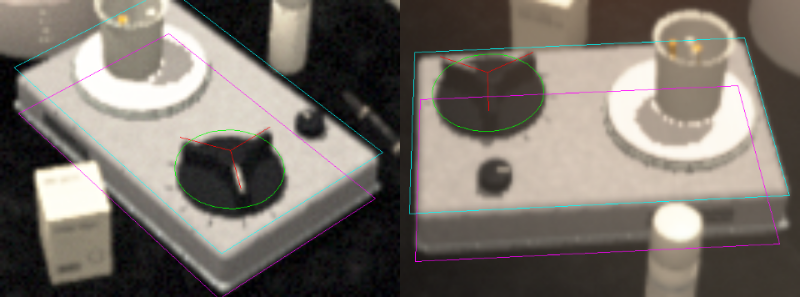

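The overlay puts the model (green circle, red wings) about 2 px (~5 mm) high in both views. The dial is clearly on click 1. I'll move above it with the gripper shut and refine with the wrist camera.

```bash
python3 -m jog '[[1.4,-1.4,0,-1.3],[2.8,-2.8,0,-2.6],[4.2,-4.2,0,-3.9],[5.6,-5.6,0,-5.2],[7,-7,0,-6.5],[8.4,-8.4,0,-7.8],[9.8,-9.8,0,-9.1],[11.2,-11.2,0,-10.4],[12.6,-12.6,0,-11.7],[14,-14,0,-13]]' 0 20
python3 - <<'E'
from bench import status, optics
import numpy as np
o=status.observe(); R=o["tcp_rot"]; d=np.array([500,10,230])-o["tool_pos"]
print(o["t"],o["tool_pos"],np.array(R).round(3).tolist(),o["width"],"shift units",(R.T@d/30).round(2),o["qpos"])
E
```

```text
t: 1.55
tool_pos: [467.4, -105.1, 215.0]
tcp_rot: [[-0.502, 0.865, 0.001], [0.865, 0.502, -0.001], [-0.001, 0.001, -1.0]]
force: [-0.0, -0.6, -0.7]
width: 2.4
finger_force: 0.0
1.55 [ 467.43085913 -105.11073358  215.03393686] [[-0.502, 0.865, 0.001], [0.865, 0.502, -0.001], [-0.001, 0.001, -1.0]] 2.4454101796993544 shift units [ 2.77  2.87 -0.5 ] [-3.33219931e-01 -2.67698471e-01  2.01985301e+00 -1.32993449e-04
  1.38817905e+00 -8.59395364e-01]
```

```bash
python3 -m jog '[[0.6,0.6,-0.1,-1.3],[1.2,1.2,-0.2,-2.6],[1.8,1.8,-0.3,-3.9],[2.4,2.4,-0.4,-5.2],[2.8,2.8,-0.5,-6.5],[2.8,2.8,-0.5,-6.8],[2.8,2.8,-0.5,-6.8]]'
python3 - <<'E'
from bench import status, optics
import numpy as np,cv2
s=optics.snapshot("wrist"); cv2.imwrite("pics/w0.png",s["pixels"][:,:,::-1])
np.savez("w0.npz",**{k:np.array(s[k]) for k in s})
print(s["fx"],s["cx"],s["cy"],s["rvec"],s["tvec"]); R=cv2.Rodrigues(np.array(s["rvec"]))[0]; print("cam",-R.T@s["tvec"])
E
```

```text
t: 2.42
tool_pos: [497.9, 7.9, 229.7]
tcp_rot: [[-0.995, 0.101, 0.0], [0.101, 0.995, -0.0], [-0.0, -0.0, -1.0]]
force: [0.3, 0.6, 0.3]
width: 0.5
finger_force: 0.0
357.73241183678306 317.6897254456201 200.30024755587235 [-2.15819106 -1.95015694 -0.28910467] [ -57.44187951 -510.43427712  262.5055205 ]
cam [415.89568004  15.61334938 399.42317875]
```

View pics/w0.png

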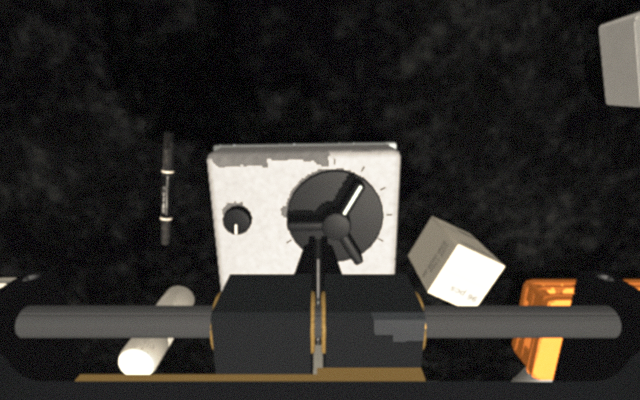

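The wrist view shows the skirt circle centred at about (335,215), the hub top at (337,226) and the heat knob at (237,218). The white line runs (345,213) to (361,186), and the other wing ends are at (285,211) and (357,262).

```bash
python3 - <<'E'
import numpy as np,cv2
s=np.load("w0.npz"); R=cv2.Rodrigues(s["rvec"])[0]; c=-R.T@s["tvec"]
def bp(u,v,z):
    d=R.T@np.array([(u-s["cx"])/s["fx"],(v-s["cy"])/s["fy"],1]); return c+d*(z-c[2])/d[2]
for n,a in dict(skirt=(335,215.5,69),hub=(337,226,93),knob=(237,217,75),l0=(345,213,91),l1=(361,186,91),w2=(286,211,91),w3=(357,262,91),skL=(287,215,69),skR=(383,215,69),skT=(335,169,69)).items(): print(n,bp(*a).round(1))
E
```

```text
skirt [532.8  20.6  69. ]
hub [534.7  21.2  93. ]
knob [522.7 -73.3  75. ]
l0 [523.6  29.6  91. ]
l1 [499.7  45.8  91. ]
w2 [516.2 -23.6  91. ]
w3 [573.8  37.   91. ]
skL [527.6 -26.   69. ]
skR [537.   67.4  69. ]
skT [486.7  24.7  69. ]
```

```bash
python3 -m jog '[[-1.0,-0.3,0,0],[-1.91,-0.56,0.5,0],[-1.91,-0.56,1.5,0],[-1.91,-0.56,2.5,0],[-1.91,-0.56,3.5,0],[-1.91,-0.56,4.2,0],[-1.91,-0.56,4.7,0],[-1.91,-0.56,5.1,0],[-1.91,-0.56,5.1,0]]' 0 20
cat > g.py <<'E'
import numpy as np
from bench import status,optics
A=np.array([534,20.8])
def info(save=None):
    o=status.observe(); R=np.array(o["tcp_rot"]);p=np.array(o["tool_pos"]); d=p[:2]-A
    # dial-frame coordinates for the tool yaw
    print(o["t"],p.round(1),"force",np.round(o["force"],1),"yaw",np.degrees(np.arctan2(R[1,0],R[0,0])).round(2),"rel axis in tool x,y",(R[:2,:2].T@d).round(1))
def plan(dphi_list,r=33,back=15,yaw0=None):
    """rows for finger frame turned cw by each dphi (deg) beyond wing angle 264; from the present pose"""
    o=status.observe(); R=np.array(o["tcp_rot"]);p=np.array(o["tool_pos"])[:2]
    for k in dphi_list:
        th=np.radians(264-k); e=np.array([np.cos(th),np.sin(th)]); t=np.array([np.sin(th),-np.cos(th)])
        q=A+r*e-back*t; d=R[:2,:2].T@(q-p)/30
        y=np.degrees(np.arctan2(R[1,0],R[0,0])); w=np.degrees(np.arctan2(t[1],t[0]))
        print(k,d.round(2),"turn",(((y-w+180)%360-180)/8).round(2))
E
python3 -c "
from g import *;info();plan([-3,0,4,8,12,16,20,24])
import cv2
s=optics.snapshot('wrist');cv2.imwrite('pics/w1.png',s['pixels'][:,:,::-1])"
```

```text
t: 3.6
tool_pos: [552.7, -14.8, 75.9]
tcp_rot: [[-0.995, 0.101, -0.001], [0.101, 0.995, 0.0], [0.001, 0.0, -1.0]]
force: [-0.4, -0.2, -0.0]
width: 0.2
finger_force: 0.0
3.6 [552.7 -14.8  75.9] force [-0.4 -0.2 -0. ] yaw 174.19 rel axis in tool x,y [-22.2 -33.5]
-3 [0.19 0.04] turn -0.35
0 [0.24 0.02] turn 0.02
4 [ 0.32 -0.02] turn 0.52
8 [ 0.4  -0.04] turn 1.02
12 [ 0.48 -0.06] turn 1.52
16 [ 0.57 -0.08] turn 2.02
20 [ 0.65 -0.09] turn 2.52
24 [ 0.73 -0.09] turn 3.02
```

View pics/w1.png

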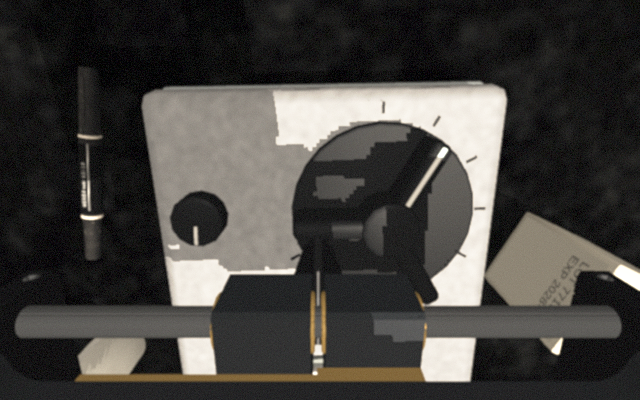

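The finger is down in the gap behind wing 2 and not touching anything (white line at (444,150) to (407,207)). I'll push the first click.

```bash
python3 -m jog '[[0.24,0.02,0,0],[0.32,-0.02,0,0.5],[0.40,-0.04,0,1.0],[0.48,-0.06,0,1.5],[0.57,-0.08,0,2.0],[0.65,-0.09,0,2.5],[0.65,-0.09,0,2.5]]'
cat >> g.py <<'E'
import cv2
def pointer():
    s=optics.snapshot("wrist"); g=cv2.cvtColor(s["pixels"],cv2.COLOR_RGB2GRAY).astype(float)
    R=cv2.Rodrigues(np.array(s["rvec"]))[0]; c=-R.T@np.array(s["tvec"])
    K=np.array([[s["fx"],0,s["cx"]],[0,s["fy"],s["cy"]],[0,0,1]])
    best=[]
    for a in np.arange(0,360,.5):   # brightness along wing at world angle a minus both sides
        def m(o):
            t=np.radians(a); rr=np.linspace(20,40,25); P=np.c_[A[0]+rr*np.cos(t)-o*np.sin(t),A[1]+rr*np.sin(t)+o*np.cos(t),np.full(25,91.)]
            q=cv2.projectPoints(P.reshape(-1,1,3),np.array(s["rvec"]),np.array(s["tvec"]),K,None)[0].reshape(-1,1,2).astype(np.float32)
            return cv2.remap(g.astype(np.float32),q,None,cv2.INTER_LINEAR).mean()
        best.append((m(0)-max(m(3.5),m(-3.5)),a))
    b=max(best); print("pointer world angle",b[1],"cw from 144:",144-b[1],"score",round(b[0],1))
    return s
E
python3 -c "
from g import *;info();pointer();plan([20,24,30,34,38,42,46,50])"
```

```text
t: 4.53
tool_pos: [533.6, -15.5, 77.5]
tcp_rot: [[-0.901, 0.434, 0.001], [0.434, 0.901, -0.0], [-0.001, 0.0, -1.0]]
force: [-0.1, 0.5, 0.4]
width: 0.7
finger_force: 0.0
4.525 [533.6 -15.5  77.5] force [-0.1  0.5  0.4] yaw 154.25 rel axis in tool x,y [-15.4 -32.8]
pointer world angle 113.5 cw from 144: 30.5 score 166.3
20 [ 0.02 -0.01] turn 0.03
24 [ 0.1  -0.04] turn 0.53
30 [ 0.22 -0.08] turn 1.28
34 [ 0.3  -0.09] turn 1.78
38 [ 0.39 -0.11] turn 2.28
42 [ 0.47 -0.11] turn 2.78
46 [ 0.55 -0.11] turn 3.28
50 [ 0.64 -0.11] turn 3.78
```

One click is done: the pointer has turned 30.5°. Next is the second click.

```bash
python3 -m jog '[[0.10,-0.04,0,0.5],[0.22,-0.08,0,1.25],[0.30,-0.09,0,1.75],[0.39,-0.11,0,2.25],[0.47,-0.11,0,2.75],[0.55,-0.11,0,3.25],[0.64,-0.11,0,3.75],[0.64,-0.11,0,3.75]]'
python3 -c "
from g import *;info();pointer();plan([54,60,64,68,72,76,80])"
```

```text
t: 5.58
tool_pos: [514.9, -10.1, 77.0]
tcp_rot: [[-0.564, 0.826, 0.001], [0.826, 0.564, -0.0], [-0.0, 0.0, -1.0]]
force: [-0.3, -0.0, -0.2]
width: 0.6
finger_force: 0.0
5.575 [514.9 -10.1  77. ] force [-0.3 -0.  -0.2] yaw 124.3 rel axis in tool x,y [-14.7 -33.2]
pointer world angle 83.0 cw from 144: 61.0 score 206.6
54 [ 0.08 -0.03] turn 0.54
60 [ 0.2  -0.07] turn 1.29
64 [ 0.28 -0.08] turn 1.79
68 [ 0.36 -0.1 ] turn 2.29
72 [ 0.45 -0.1 ] turn 2.79
76 [ 0.53 -0.1 ] turn 3.29
80 [ 0.62 -0.1 ] turn 3.79
```

```bash
python3 -m jog '[[0.08,-0.03,0,0.5],[0.20,-0.07,0,1.25],[0.28,-0.08,0,1.75],[0.36,-0.10,0,2.25],[0.45,-0.10,0,2.75],[0.53,-0.10,0,3.25],[0.62,-0.10,0,3.75],[0.62,-0.10,0,3.75]]'
python3 -c "
from g import *;info();pointer();plan([84,90,94,98,102,106,108,110])"
```

```text
t: 6.62
tool_pos: [502.0, 3.6, 76.8]
tcp_rot: [[-0.075, 0.997, 0.0], [0.997, 0.075, -0.0], [-0.0, 0.0, -1.0]]
force: [0.6, 0.1, 0.3]
width: 0.7
finger_force: 0.0
6.625 [502.    3.6  76.8] force [0.6 0.1 0.3] yaw 94.32 rel axis in tool x,y [-14.7 -33.2]
pointer world angle 53.0 cw from 144: 91.0 score 206.5
84 [ 0.08 -0.03] turn 0.54
90 [ 0.2  -0.06] turn 1.29
94 [ 0.28 -0.08] turn 1.79
98 [ 0.36 -0.09] turn 2.29
102 [ 0.45 -0.1 ] turn 2.79
106 [ 0.53 -0.1 ] turn 3.29
108 [ 0.57 -0.1 ] turn 3.54
110 [ 0.62 -0.09] turn 3.79
```

Three clicks are done. For the last one I'll stop at about 109°, so the detent finishes the turn, then back off.

```bash
python3 -m jog '[[0.08,-0.03,0,0.5],[0.20,-0.06,0,1.25],[0.28,-0.08,0,1.75],[0.36,-0.09,0,2.25],[0.45,-0.10,0,2.75],[0.53,-0.10,0,3.25],[0.58,-0.10,0,3.6],[0.58,-0.10,0,3.6]]'
python3 -c "
from g import *;info();pointer()"
```

```text
t: 7.68
tool_pos: [497.7, 20.6, 76.7]
tcp_rot: [[0.414, 0.91, 0.0], [0.91, -0.414, -0.0], [0.0, 0.0, -1.0]]
force: [0.2, 0.6, 0.6]
width: 0.4
finger_force: 0.0
7.675 [497.7  20.6  76.7] force [0.2 0.6 0.6] yaw 65.51 rel axis in tool x,y [-15.2 -33. ]
pointer world angle 24.0 cw from 144: 120.0 score 206.4
```

```bash
python3 -m jog '[[-0.15,0,0,0],[-0.3,0,0,0],[-0.3,0,-0.6,0],[-0.3,0,-1.6,0],[-0.3,0,-2.8,0],[-0.3,0,-4,0],[-0.3,0,-5,0],[-0.3,0,-5,0],[-0.3,0,-5,0]]'
python3 -c "
from g import *;info();s=pointer();cv2.imwrite('pics/w2.png',s['pixels'][:,:,::-1])"
```

```text
t: 8.85
tool_pos: [493.5, 12.5, 226.4]
tcp_rot: [[0.416, 0.909, -0.0], [0.909, -0.416, 0.0], [-0.0, -0.0, -1.0]]
force: [-0.1, 1.0, -0.1]
width: 0.1
finger_force: 0.0
8.85 [493.5  12.5 226.4] force [-0.1  1.  -0.1] yaw 65.4 rel axis in tool x,y [-24.4 -33.4]
pointer world angle 23.5 cw from 144: 120.5 score 198.8
```

View pics/w2.png

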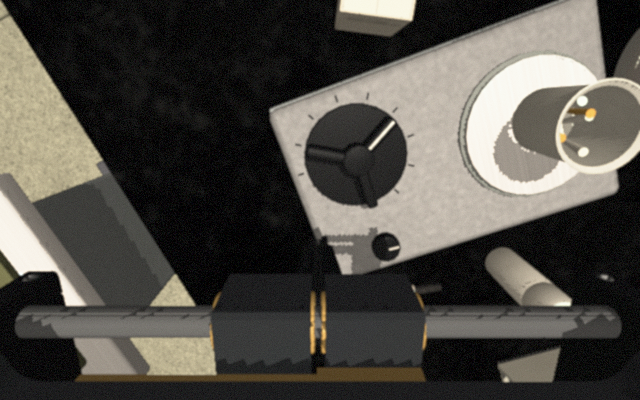

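The white line at (393,122) to (370,148) sits 120° clockwise of its start. The beaker at (575,125) and the other objects in view are undisturbed, and the hand is clear.

```bash
python3 -c "
from bench import r; print(r.job_done())"
```

```text
the job is handed in; nothing more can be done
None
```

The dial measured 120° (four clicks) clockwise of its start and was resting in that click with the hand clear when I handed the job in; no verdict came back.

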